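# Clamp a culture flask in the microscope's stage nest

### The arm

A 6-joint arm with a two-finger parallel gripper is mounted at the origin on the work surface. World frame = base frame: x ahead of the robot, y to its left, z up, the work surface at z = 0. Lengths are in m, angles in rad, forces in N, time in s.
With the tool pointing down it reaches from about 0.35 to 0.925 m from the base axis. Payload 6.4 kg.
Tool frame: the origin (TCP) lies at the very end of the fingers, on their centre line; the grasp point (between the pads) lies 19 mm behind it; z points along the fingers, y is the direction in which the jaws open and shut (so a half turn about z gives the same grasp; the last joint's range is limited). The gripper opens to 94 mm and grips with 3 to 60 N. Pads are 16 mm wide; open, the fingers measure 119 mm over their backs; the gripper's body (75 mm by 177 mm) begins 78 mm behind the grasp point.
Start: joints at [-0.174, 0.245, 1.558, -0, 1.339, -0.174], TCP at [0.65, 0, 0.205] pointing down, gripper open.
Joint ranges: [-3.13, 3.13], [-1.02, 2.26], [0.13, 2.54], [-0.95, 4.09], [0.21, 2.88], [-2.74, 2.74]. Speed limits (rad/s): [2.57, 2.57, 3.14, 3.14, 3.14, 3.14].

### API

Orientations are given as a 3x3 rotation matrix whose columns are the frame's x, y, z axes.
In Python, from bench import ctrl gives the robot as it stands.
- The arm moves only by the tool arm_command, never from a script. Its argument "deltas" is a list of rows, each a list of 7 numbers: the turn, a rotation vector about the tool's x, y, z in units of 8 degrees (1.0 is 8 degrees), then the shift along the tool's x, y, z in m, then the gripper command: -1 is fully open, 1 is shut, values between are in proportion. In form: [[ax, ay, az, tx, ty, tz, claw], ...]. A call has 1 to 12 rows; each row is the pose to reach, as a shift and turn from the pose commanded when the call began, along the tool's axes at that moment; what a row does not reach only later rows make up. A row lasts 1/8 s, in which the tool goes at most 62.5 mm and 10.7 degrees, less where a joint would pass 70% of its speed; a pose out of reach is approached as far as the arm can. A call with a gripper value outside its range is refused whole. The fingers move at their own pace and stop on an object; "grip_force" is the grip in N (left out, the last holds). Time passes only in rows, so rows that repeat a pose let the fingers close. It gives the time, the measured TCP pose, the force and the opening at its end, in the units of the state.
- ctrl.get_obs(): the state, without advancing time (a new reading comes with each control period).
- ctrl.grab_frame(name): name is "scene" or "side" or "wrist"; returns (picture, depth): 400x640x3 uint8, blue, green, red; 400x640 float32, m along the optical axis (not along the pixel's ray), 0 where there is no reading.
- ctrl.camera_model(name): a dict with "fx", "fy", "cx", "cy" (pixels), "world_to_cam" (4x4, takes a point from world to camera coordinates); the wrist camera has in their place "tool_from_camera" (4x4, takes a point from camera to tool coordinates, whose origin is the TCP and whose axes are the flange's). Camera axes: x right, y up, looking along -z (the intrinsics and any distortion apply to the point x, -y, -z); pixel columns grow to the right and rows downward; lengths in m; the calibration is good to about 2 mm. A picture is of the moment at which its call begins: read the wrist's pose just before it. camera_model takes no time and is no camera call.
- ctrl.hand_in(): hands the job in, once; it reports no verdict.
The state is a dict: "clock": time; "joints": joint angles; "joint_vel": joint speeds; "joint_torque": joint torques, N m; "position": TCP position; "tool_rot": TCP orientation; "ft_force": force on the tool from outside, world axes, zero at the start; "moment": the same for the moment, N m; "width": finger opening in m.
Only numpy, scipy, OpenCV 4.12 (cv2) and the standard library are available. Lean on these libraries where they do the work, as an engineer would, in place of code of your own. Each camera call takes 0.05 s, during which the arm holds its last target.

### The job

Load the small culture flask that lies in the tray onto the digital microscope: swing the stage clamp lever up and back as far as it goes, set the flask down flat in the nest with its neck out through the gap at the front, then swing the lever down until its pad bears on the flask, and let go. Set the flask down rather than dropping it, and leave the standing big flask, the jar and the dishes where they are.

Things in the scene. Friction and masses are not known exactly. Their poses are not given: they have to be found in the camera images.
- microscope: Compact inverted digital microscope, fixed: white foot, black stage plate (top 105 mm above bench, 185 mm in x by 170 mm in y). Origin on the bench under the nest's middle; x to its rear, z up. Up to 204 mm wide over the focus knobs. Its lamp column is tilted back behind the stage: column and lamp lie beyond x = +110 mm and reach 270 mm above the bench.
- nest (a point): Aluminium flask nest on the stage. Point on its floor, 110 mm above the bench, mid of where the flask's body goes. x to the rear, z up. Bevelled walls 8 mm high: sides at y = +-28 mm (open between x = -22 and +22 mm for fingers), rear wall at x = +40 mm, two front stops at x = -50 mm, 34 mm apart: the gap for the neck. The flask has 3 mm play sideways, 4 mm lengthwise, each way.
- clamp (a joint): Clamp lever of the nest, rad. 0: shut, its bar level and its pad on top of a flask in the nest (without a flask it can go to -0.06). Grows as the free end swings up and to the rear, to a stop at 1.75 (just past upright). Starts between 0 and 0.5. The hinge is stiff (0.08 N m, about 1 N at the grip): it stays where left. Pinched, it may lag the fingers by 0.15 rad.
- clamp_hinge (a point): Centre of the lever's hinge axis, at the rear of the nest: 62 mm on the +x side of the nest point and 32 mm above it. Axes as the nest's; the lever turns about this y axis. Does not move.
- clamp_grip (a point): Middle of the upturned black finger grip at the lever's free end; turns with the lever. At joint 0 it is 80 mm on the -x side of the hinge and 18 mm above it, z up. Grip 16 mm wide (y, along the hinge axis), 11 mm thick, 30 mm above the bar; bar dark steel, 16 mm wide, 6 mm thick, rubber pad below it 50 mm from the hinge. Pinched across y it can be swung with the fingers kept vertical.
- flask_center (a point): Small clear plastic culture flask with white screw cap, closed, empty, 35 to 70 g, lying flat in the tray. Centre of its rectangular body, 12 mm above its underside. Body 72 mm long (x), 50 mm wide (y), 24 mm high; 16 mm shoulder, then neck and cap (25 mm diameter) on the -x side; cap's end 78 mm from this point. z up. In the nest its x axis points as the nest's x.
- flask_cap (a point): Middle of the small flask's cap, 69 mm on the -x side of flask_center and 15 mm above the flask's underside.
- tray: Grey plastic tray 300 mm (x) by 390 mm (y), fixed, inner floor 3 mm above the bench, rim 10 mm high. Origin at the centre of its underside.
- big_flask: Bystander: a bigger culture flask of the same kind, standing on its end in the tray, cap up: 36 mm (x) by 84 mm (y), 160 mm tall. Origin at the centre of its underside.
- jar: Bystander: white specimen jar with a red lid in the tray, 62 mm diameter, 71 mm tall. Origin at the centre of its underside.
- dishes: Bystander: stack of three clear Petri dishes in the tray, 91 mm diameter, 45 mm tall. Origin at the centre of its underside.
Not all that is in view belongs to the job. What is shaped like the part that bears flask_center but orange or yellow is not meant.

How it is judged:
On the way, in this order (a step that is already met when the one before it is completed fails the run):
1. the clamp lever is swung up and back (joint above 1.4 rad) (value of joint clamp above 1.4 rad), for 0.2 s.
2. the small flask lies flat in the nest, neck to the front, the lever still up (above 1.2 rad) (value of joint clamp above 1.2 rad and x of flask_center in the frame of nest between -0.006 and 0.006 m and y of flask_center in the frame of nest between -0.005 and 0.005 m and z of flask_center in the frame of nest below 0.0145 m and x of flask_cap in the frame of nest below -0.05 m and angle between flask_center's own z axis and vertical below 0.06 rad), for 0.2 s.
At the end, for the whole second after the job is handed in: The small flask rests in the nest, its body's centre within 6 mm lengthwise and 5 mm sideways of the middle, its underside within 2.5 mm of the nest floor, level to 0.06 rad, neck out at the front, at rest; the clamp lever is down on it, its joint below 0.05 rad (value of joint clamp below 0.05 rad and x of flask_center in the frame of nest between -0.006 and 0.006 m and y of flask_center in the frame of nest between -0.005 and 0.005 m and z of flask_center in the frame of nest below 0.0145 m and x of flask_cap in the frame of nest below -0.05 m and angle between flask_center's own z axis and vertical below 0.06 rad and linear speed of flask below 0.02 m/s); the robot touches nothing.
It fails at once if the big flask, the jar or the dishes are shifted by more than 20 mm or tipped by more than 0.3 rad (distance of any of big_flask, jar, dishes from where it was at the start of the episode above 0.02 m or angle between any of big_flask, jar, dishes's own z axis and vertical above 0.3 rad).
It fails at once if the small flask is dropped or knocked about (faster than 0.5 m/s with no finger on it) (linear speed of flask above 0.5 m/s and contact force between the fingers and flask below 0.01 N).
It also fails if it takes over 72 s, if anything falls off the work surface, if the arm or the gripper's body presses on something with over 40 N, if the wrist force passes 120 N, or if a joint passes its speed limit or range.

## Working session

There is one attempt and no reset: what is moved stays moved. The work goes in short steps, Python scripts to look and compute and a tool call to move; the robot and the scene stay as the last step left them, time stands still between calls to the robot, and variables do not carry over. Pictures are saved under pics/ and viewed, and the job is handed in when it is done.

Besides the shell and the picture viewer there is one more tool, called after "Call:" by a JSON object that holds its "method" and its "body". arm_command: Moves the arm, as the interface text tells. Its arguments: {"type":"object","properties":{"deltas":{"type":"array","items":{"type":"array","items":{"type":"number"}}},"grip_force":{"type":"number"}},"required":["deltas"]}

```bash
ls; mkdir -p pics; cat > h.py <<'E'
import numpy as np, cv2
from bench import ctrl
def snap(n,fn):
    o=ctrl.get_obs(); im,d=ctrl.grab_frame(n); cv2.imwrite(f'pics/{fn}.png',im); np.savez(f'pics/{fn}.npz',im=im,d=d,p=o['position'],R=o['tool_rot']); return im,d
E
python3 - <<'E'
from h import *
for n in('scene','side','wrist'):
    snap(n,n+'0'); print(n,ctrl.camera_model(n))
print(ctrl.get_obs())
E
```

```text
pics
scene {'fx': 429.8084575574739, 'fy': 429.8084575574739, 'cx': 315.9208949921592, 'cy': 198.453937193724, 'world_to_cam': array([[ 0.84908725,  0.52817544,  0.00903043, -0.43346389],
       [-0.377918  ,  0.59541374,  0.70898552,  0.11989734],
       [ 0.3690919 , -0.60540332,  0.70516522, -1.59609861],
       [ 0.        ,  0.        ,  0.        ,  1.        ]])}
side {'fx': 403.8257525409016, 'fy': 403.8257525409016, 'cx': 320.7628523358184, 'cy': 197.49707989004253, 'world_to_cam': array([[-0.9793302 , -0.20189901,  0.01221279,  0.49600409],
       [ 0.15010455, -0.6849708 ,  0.71294013, -0.16274163],
       [-0.13557651,  0.700037  ,  0.70111854, -0.97865504],
       [ 0.        ,  0.        ,  0.        ,  1.        ]])}
wrist {'fx': 357.1836366077242, 'fy': 357.1836366077242, 'cx': 311.34625176998196, 'cy': 198.67408755834782, 'tool_from_camera': array([[ 3.70129986e-04,  9.62989153e-01,  2.69539892e-01,
         7.85855670e-02],
       [ 9.99999911e-01, -4.11285289e-04,  9.62132893e-05,
         5.14085431e-04],
       [ 2.03510146e-04,  2.69539832e-01, -9.62989220e-01,

[... 208 characters left out ...]
e-05,
        1.33874557e+00, -1.74108409e-01]), 'joint_vel': array([-0.00143113, -0.0030253 , -0.00423458,  0.00167147,  0.00096517,
       -0.00075591]), 'joint_torque': array([ 8.87750393e-04, -4.16263855e+01, -3.14982533e+01,  6.85620052e-02,
        3.16100603e-02, -6.42144232e-05]), 'position': array([6.49535033e-01, 9.18008390e-05, 2.04621570e-01]), 'tool_rot': array([[-2.68411710e-05,  9.99998903e-01, -1.48097220e-03],
       [ 9.99999970e-01,  2.71995570e-05,  2.41974142e-04],
       [ 2.42014159e-04, -1.48096566e-03, -9.99998874e-01]]), 'ft_force': array([-0.7031961 , -0.45073017,  0.12820867]), 'moment': array([ 0.0245177 ,  0.02070188, -0.03394803]), 'width': 0.09448995249132149}
```

View pics/scene0.png

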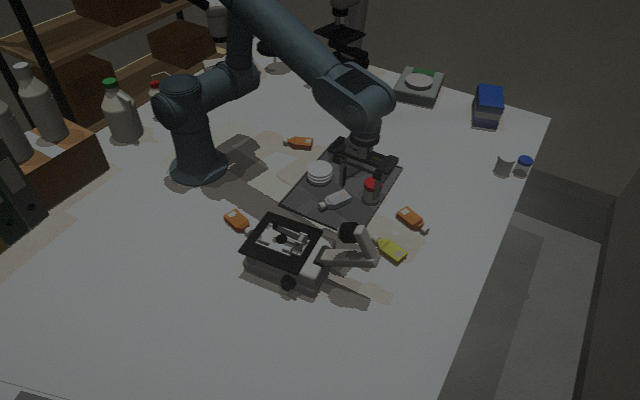

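View pics/side0.png

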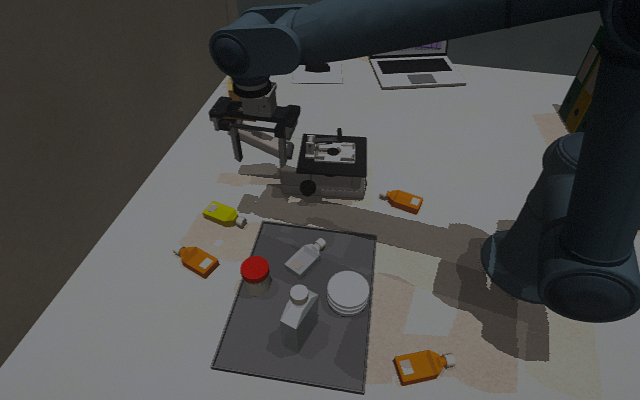

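View pics/wrist0.png

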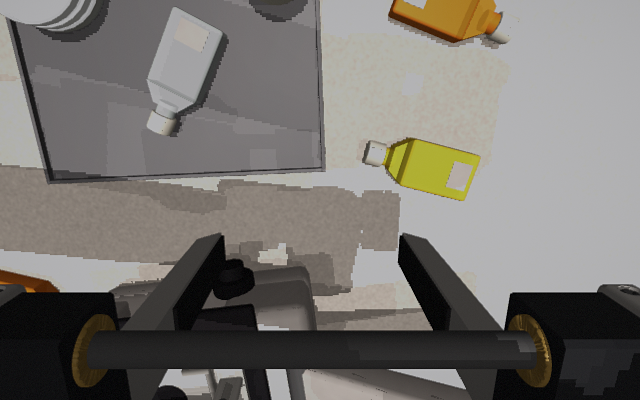

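The small clear flask is at scene (336,200), side (307,255) and wrist (187,60). Things it could be confused with:
- Orange flasks at side (405,200), (197,262) and (425,365).
- Yellow flask at side (222,213).
- Standing big flask at side (298,315).

I choose the clear one lying in the tray, and will check it in a crop.

```bash
cat >> h.py <<'E'
def toworld(n,fn,u,v,z=None,depth=None):
    """pixel -> world via plane z or via depth"""
    m=ctrl.camera_model(n); f=np.load(f'pics/{fn}.npz')
    if n=='wrist':
        T=np.eye(4);T[:3,:3]=f['R'];T[:3,3]=f['p']; C=T@m['tool_from_camera']
    else: C=np.linalg.inv(m['world_to_cam'])
    ray=C[:3,:3]@np.array([(u-m['cx'])/m['fx'],-(v-m['cy'])/m['fy'],-1.]); o=C[:3,3]
    if z is not None: s=(z-o[2])/ray[2]
    else: s=depth if depth is not None else f['d'][int(round(v)),int(round(u))]
    return o+s*ray
def w2p(n,P,fn=None):
    m=ctrl.camera_model(n)
    if n=='wrist':
        f=np.load(f'pics/{fn}.npz');T=np.eye(4);T[:3,:3]=f['R'];T[:3,3]=f['p']; W=np.linalg.inv(T@m['tool_from_camera'])
    else: W=m['world_to_cam']
    c=W[:3,:3]@P+W[:3,3]
    return np.array([m['cx']-m['fx']*c[0]/c[2],m['cy']+m['fy']*c[1]/c[2]])
E
python3 - <<'E'
from h import *
im=cv2.imread('pics/side0.png'); cv2.imwrite('pics/c1.png',cv2.resize(im[120:215,270:380],None,fx=7,fy=6,interpolation=2))
im=cv2.imread('pics/scene0.png'); cv2.imwrite('pics/c2.png',cv2.resize(im[200:300,230:380],None,fx=5,fy=5,interpolation=2))
im=cv2.imread('pics/wrist0.png'); cv2.imwrite('pics/c3.png',cv2.resize(im[0:150,120:260],None,fx=4,fy=4,interpolation=2))
for u,v in [(307,140),(338,135),(333,152),(301,175),(365,178)]:
    print('side',u,v,toworld('side','side0',u,v).round(3))
for u,v in [(187,60),(180,95),(165,115),(160,130)]:
    print('wr',u,v,toworld('wrist','wrist0',u,v).round(4))
E
```

```text
side 307 140 [ 0.587 -0.197  0.135]
side 338 135 [ 0.501 -0.19   0.171]
side 333 152 [ 0.513 -0.188  0.114]
side 301 175 [ 0.584 -0.112  0.082]
side 365 178 [ 0.418 -0.188  0.037]
wr 187 60 [0.5337 0.1135 0.0282]
wr 180 95 [0.5231 0.0821 0.0257]
wr 165 115 [0.507  0.0634 0.0267]
wr 160 130 [0.5021 0.0493 0.0307]
```

View pics/c1.png

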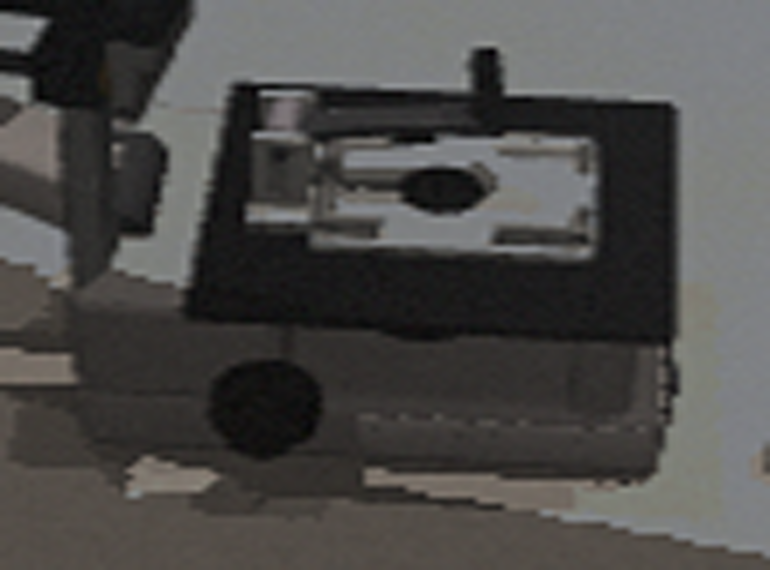

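View pics/c2.png

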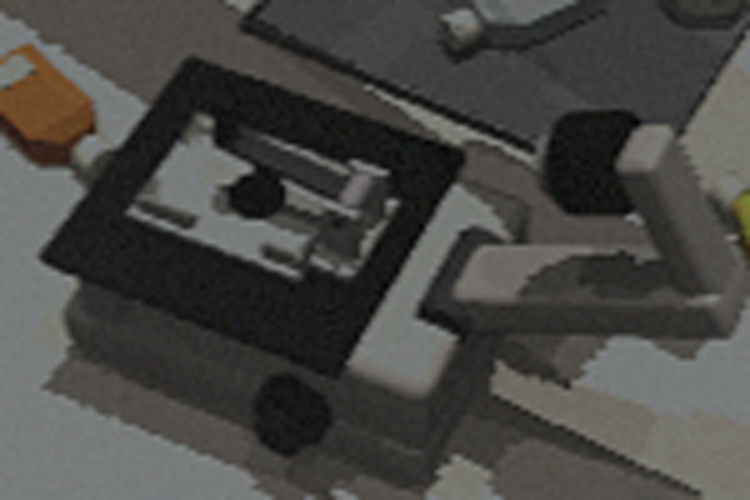

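View pics/c3.png

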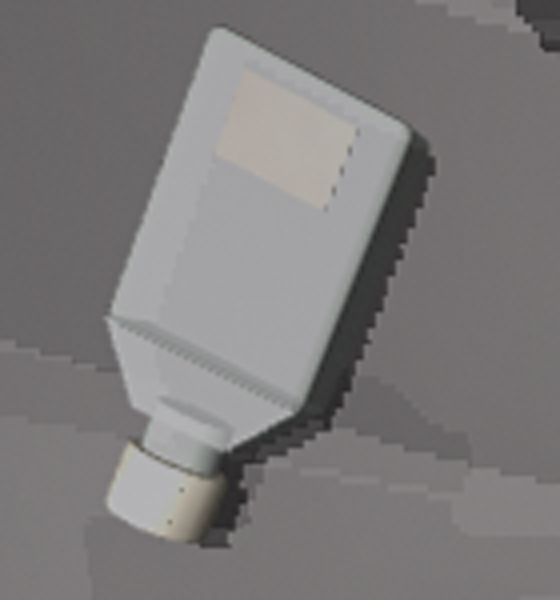

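The crop shows the clear flask with the white cap: cap at wrist (162,122), body centre about (185,57). Next I look at the microscope from above.

Call:
{"method": "arm_command", "body": {"deltas": [[0,0,0,0,0,-0.06,-1],[0,0,0,-0.02,-0.02,-0.115,-1],[0,0,0,-0.06,-0.05,-0.115,-1],[0,0,0,-0.11,-0.09,-0.115,-1],[0,0,0,-0.16,-0.13,-0.115,-1],[0,0,0,-0.21,-0.15,-0.115,-1],[0,0,0,-0.22,-0.15,-0.115,-1],[0,0,0,-0.22,-0.15,-0.115,-1],[0,0,0,-0.22,-0.15,-0.115,-1]]}}

```text
clock: 1.27
position: [0.5006, -0.2188, 0.3202]
tool_rot: [[-0.002, 1.0, -0.0], [1.0, 0.002, 0.001], [0.001, -0.0, -1.0]]
ft_force: [0.4, 0.9, -0.3]
width: 0.0941
```

```bash
python3 - <<'E'
from h import *
snap('wrist','w1'); snap('side','s1'); snap('scene','sc1')
o=ctrl.get_obs();print(o['clock'],o['position'],o['joint_vel'])
E
```

```text
1.425 [ 0.50055171 -0.21885037  0.32038303] [-0.00579888 -0.00239903 -0.00200722 -0.00196654  0.00111988 -0.0017905 ]
```

View pics/w1.png

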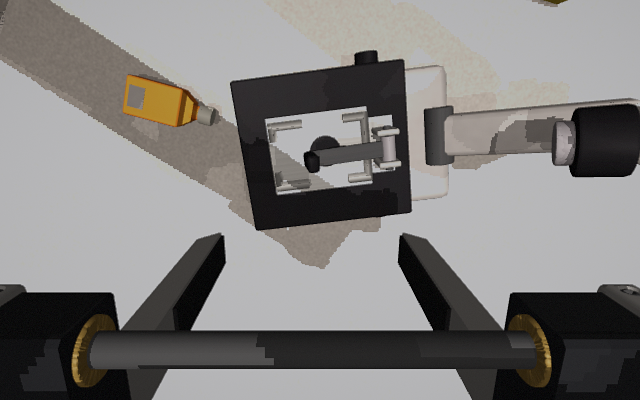

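Stage corners are at about (231,81), (404,60), (411,212) and (258,229). The nest is near (320,150), the lever grip at (311,161) and the hinge at (387,148). I'll zoom in and measure.

```bash
python3 - <<'E'
from h import *
im=cv2.imread('pics/w1.png'); cv2.imwrite('pics/c4.png',cv2.resize(im[95:205,255:415],None,fx=5,fy=5,interpolation=2))
c=[toworld('wrist','w1',u,v,z=.105) for u,v in [(231,81),(404,60),(411,212),(258,229)]]
for a in c: print(a.round(4))
for i in range(4):
    d=c[(i+1)%4]-c[i]; print(np.linalg.norm(d), np.degrees(np.arctan2(d[1],d[0])))
E
```

```text
[ 0.4164 -0.1224  0.105 ]
[ 0.5966 -0.1014  0.105 ]
[ 0.6165 -0.2662  0.105 ]
[ 0.4385 -0.2876  0.105 ]
0.18136577327165623 6.656905184743034
0.16609422967071585 -83.0977466438082
0.17931920501090273 -173.16324605083784
0.16667841153430318 97.60524844502083
```

View pics/c4.png

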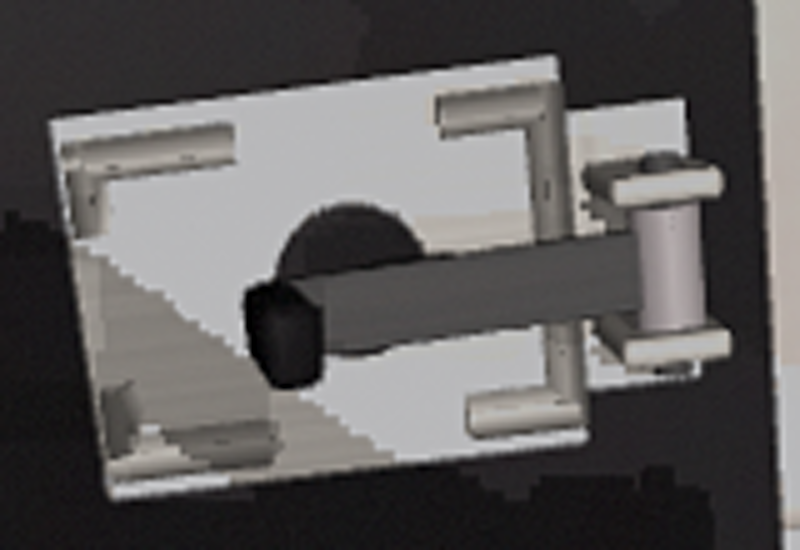

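```bash
python3 - <<'E'
from h import *
f=lambda u,v,z:toworld('wrist','w1',u/5+255,v/5+95,z=z)
for z in(.11,.118):
    P=[f(235,145,z),f(437,115,z),f(275,440,z),f(468,415,z)]
    print(z,[p.round(4) for p in P],np.mean(P,0).round(4)); print(np.linalg.norm(P[1]-P[0]),np.linalg.norm(P[3]-P[2]),np.linalg.norm(P[2]-P[0]),np.linalg.norm(P[3]-P[1]))
P=[f(50,120,.11),f(555,57,.11),f(587,440,.11),f(112,500,.11)]
print('plate',[p.round(4) for p in P])
for i in range(4):
    d=P[(i+1)%4]-P[i]; print(np.linalg.norm(d), np.degrees(np.arctan2(d[1],d[0])))
print('hingepin',f(660,163,.142),f(673,365,.142),f(675,275,.145))
print('grip',f(285,340,.19),f(285,340,.2))
for u,v in [(245,90),(330,75),(400,85),(300,215),(400,200)]: print(u,v,toworld('wrist','w1',u,v).round(4))
for u,v in [(310,155),(312,165),(315,165),(340,155),(360,152),(387,150)]: print('lever',u,v,toworld('wrist','w1',u,v).round(4))
for u,v in [(300,130),(340,170),(345,140)]: print('floor',u,v,toworld('wrist','w1',u,v).round(4))
# side view
for u,v in [(338,130),(339,133),(339,136)]: print('side grip',toworld('side','s1',u,v).round(4))
E
```

```text
0.11 [array([ 0.4909, -0.1662,  0.11  ]), array([ 0.5339, -0.1598,  0.11  ]), array([ 0.4995, -0.2309,  0.11  ]), array([ 0.5425, -0.2251,  0.11  ])] [ 0.5167 -0.1955  0.11  ]
0.04351402064160794 0.04338016734908147 0.06527616840211405 0.06581533273543273
0.118 [array([ 0.4911, -0.1656,  0.118 ]), array([ 0.5333, -0.1594,  0.118 ]), array([ 0.4995, -0.229 ,  0.118 ]), array([ 0.5417, -0.2233,  0.118 ])] [ 0.5164 -0.1944  0.118 ]
0.04262007724584263 0.04248897380876717 0.06393514776592543 0.06446323561428834
plate [array([ 0.4515, -0.161 ,  0.11  ]), array([ 0.5585, -0.1478,  0.11  ]), array([ 0.5693, -0.2307,  0.11  ]), array([ 0.4627, -0.2449,  0.11  ])]
0.10787265553256058 7.043906383543817
0.08361426292116504 -82.61784880502289
0.10748726830466232 -172.44732927004563
0.08457185092781186 97.6422934314089
hingepin [ 0.57535364 -0.16735289  0.142     ] [ 0.58037218 -0.20765577  0.142     ] [ 0.57899768 -0.18898097  0.145     ]
grip [ 0.50154948 -0.19432693  0.19      ] [ 0.50153176 -0.19258179  0.2       ]
245 90 [ 0.4309 -0.1314  0.1063]
330 75 [ 0.5203 -0.1162  0.105 ]
400 85 [ 0.5944 -0.126   0.104 ]
300 215 [ 0.4879 -0.2699  0.1058]
400 200 [ 0.6029 -0.2519  0.1046]
lever 310 155 [ 0.4998 -0.1885  0.182 ]
lever 312 165 [ 0.5016 -0.197   0.1848]
lever 315 165 [ 0.5042 -0.1972  0.1838]
lever 340 155 [ 0.5291 -0.1933  0.1498]
lever 360 152 [ 0.5488 -0.1905  0.1484]
lever 387 150 [ 0.5751 -0.1884  0.1495]
floor 300 130 [ 0.4888 -0.1724  0.1114]
floor 340 170 [ 0.5326 -0.2159  0.1109]
floor 345 140 [ 0.5374 -0.1831  0.1095]
side grip [ 0.5023 -0.1907  0.1855]
side grip [ 0.4993 -0.191   0.1763]
side grip [ 0.4985 -0.1879  0.169 ]
```

Nest is at about (0.5167, −0.1955, 0.110) with yaw 7.3°. The hinge prediction of (0.578, −0.188) matches the measured pin. The lever sits at about 0.1 rad. I'll turn the tool to the nest's yaw above the grip.

Call:
{"method": "arm_command", "body": {"deltas": [[0,0,1.3,0.005,0,0,-1],[0,0,2.6,0.01,0,0.02,-1],[0,0,3.9,0.0225,0,0.04,-1],[0,0,5.2,0.0225,0,0.06,-1],[0,0,6.5,0.0225,0,0.08,-1],[0,0,7.8,0.0225,0,0.1,-1],[0,0,9.1,0.0225,0,0.1,-1],[0,0,10.35,0.0225,0,0.1,-1],[0,0,10.35,0.0225,0,0.1,-0.3],[0,0,10.35,0.0225,0,0.1,-0.3],[0,0,10.35,0.0225,0,0.1,-0.3]]}}

```text
clock: 2.8
position: [0.5001, -0.1973, 0.2205]
tool_rot: [[0.992, 0.127, 0.0], [0.127, -0.992, -0.0], [0.0, 0.0, -1.0]]
ft_force: [0.8, 0.1, -0.3]
width: 0.0673
```

```bash
python3 - <<'E'
from h import *
im,d=snap('wrist','w2'); o=ctrl.get_obs();print(o['joints'],o['position'],np.degrees(np.arctan2(o['tool_rot'][1,0],o['tool_rot'][0,0])),o['width'])
E
```

```text
[-5.86982648e-01 -3.25020712e-02  1.83028934e+00 -1.11026111e-05
  1.34368466e+00  8.56965540e-01] [ 0.50007041 -0.1974112   0.2205349 ] 7.268006422525484 0.06372532974011308
```

View pics/w2.png

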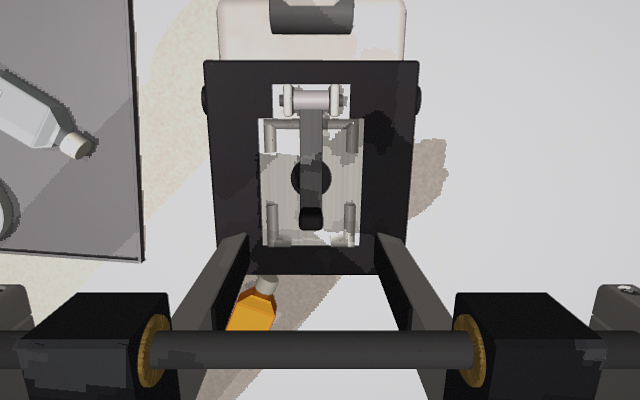

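The lever runs straight up the image on the finger centreline: grip at (311,218), between fingertips at columns 246 and 378. I'll descend and pinch.

Call:
{"method": "arm_command", "body": {"deltas": [[0,0,0,0,0,0.03,-0.3],[0,0,0,0.001,0,0.06,-0.3],[0,0,0,0.001,0,0.07,-0.3],[0,0,0,0.001,0,0.07,1],[0,0,0,0.001,0,0.07,1],[0,0,0,0.001,0,0.07,1],[0,0,0,0.001,0,0.07,1],[0,0,0,0.001,0,0.07,1],[0,0,0,0.001,0,0.07,1]], "grip_force": 10}}

```text
clock: 3.98
position: [0.501, -0.1967, 0.1506]
tool_rot: [[0.992, 0.125, -0.0], [0.125, -0.992, 0.001], [-0.0, -0.001, -1.0]]
ft_force: [-0.9, 3.4, 2.1]
width: 0.016
```

Call:
{"method": "arm_command", "body": {"deltas": [[0,0,0,0.007,0,-0.015,1],[0,0,0,0.016,0,-0.028,1],[0,0,0,0.028,0,-0.039,1],[0,0,0,0.042,0,-0.048,1],[0,0,0,0.0575,0,-0.0535,1],[0,0,0,0.074,0,-0.056,1],[0,0,0,0.09,0,-0.055,1],[0,0,0,0.106,0,-0.051,1],[0,0,0,0.112,0,-0.0485,1],[0,0,0,0.112,0,-0.0485,1],[0,0,0,0.112,0,-0.0485,1]]}}

```text
clock: 5.35
position: [0.6134, -0.1827, 0.1998]
tool_rot: [[0.992, 0.126, 0.003], [0.126, -0.992, 0.001], [0.003, -0.0, -1.0]]
ft_force: [0.5, 6.4, 1.1]
width: 0.0158
```

```bash
python3 - <<'E'
from h import *
snap('side','s2'); snap('scene','sc2')
a=cv2.imread('pics/side0.png')
im=cv2.imread('pics/s2.png'); A=cv2.resize(im[80:215,250:380],None,fx=3,fy=3)
im=cv2.imread('pics/sc2.png'); B=cv2.resize(im[180:315,230:360],None,fx=3,fy=3)
cv2.imwrite('pics/c5.png',np.hstack([A,B]))
E
```

```text
(no output)
```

View pics/c5.png

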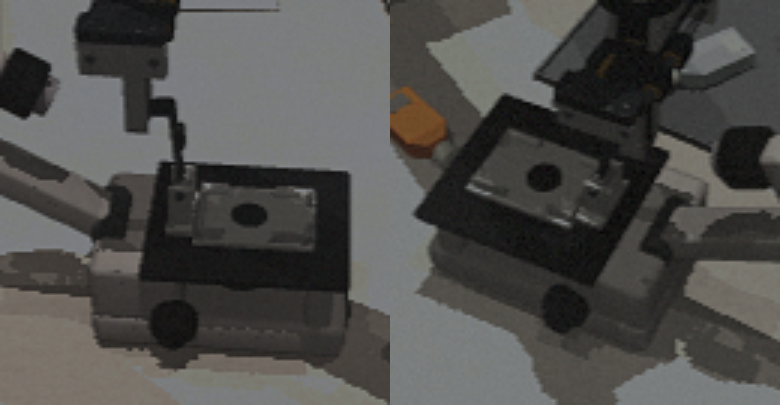

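The lever stands just past upright, still in the fingers. I'll release it, go up, and work out the tray objects from the pictures already taken.

Call:
{"method": "arm_command", "body": {"deltas": [[0,0,0,0,0,0,0],[0,0,0,0,0,0,0],[0,0,0,0,0,0,0],[0,0,0,0,0,-0.04,0],[0,0,0,0,0,-0.1,0],[0,0,0,-0.03,0,-0.14,-0.5],[0,0,0,-0.06,0,-0.14,-1],[0,0,0,-0.06,0,-0.14,-1]]}}

```text
clock: 6.45
position: [0.552, -0.1914, 0.34]
tool_rot: [[0.992, 0.124, 0.002], [0.124, -0.992, -0.001], [0.002, 0.001, -1.0]]
ft_force: [0.3, -0.1, -0.4]
width: 0.0734
```

```bash
python3 - <<'E'
from h import *
snap('wrist','w3');snap('side','s3')
for n,u,v in [('bigcap',300,293),('bigbody',296,320),('jar',256,267),('dish',348,285),('fl',305,257)]: print(n,toworld('side','s1',u,v).round(3),toworld('side','s3',u,v).round(3))
f=lambda u,v,z:toworld('wrist','wrist0',u/4+120,v/4,z=z)
for z in(.027,.02):
    P=[f(215,30,z),f(410,130,z),f(295,410,z),f(110,320,z)]
    print(z,[p.round(4) for p in P],np.mean(P,0).round(4))
    for i in range(4):
        d=P[(i+1)%4]-P[i]; print(np.linalg.norm(d).round(4), np.degrees(np.arctan2(d[1],d[0])).round(1))
print(f(165,500,.018))
o=ctrl.get_obs();print(o['clock'],o['position'])
im=cv2.imread('pics/s3.png'); cv2.imwrite('pics/c6.png',np.hstack([cv2.resize(im[100:215,270:380],None,fx=4,fy=4)[:400],cv2.resize(cv2.imread('pics/w3.png'),(500,400))[:,:360]]))
E
```

```text
bigcap [0.487 0.291 0.164] [0.487 0.29  0.164]
bigbody [0.488 0.32  0.12 ] [0.488 0.32  0.119]
jar [0.611 0.193 0.074] [0.61  0.194 0.076]
dish [0.41 0.18 0.05] [0.41 0.18 0.05]
fl [0.522 0.111 0.028] [0.522 0.111 0.028]
0.027 [array([0.5251, 0.1584, 0.027 ]), array([0.5677, 0.1377, 0.027 ]), array([0.5358, 0.0756, 0.027 ]), array([0.4938, 0.0962, 0.027 ])] [0.5306 0.117  0.027 ]
0.0474 -25.9
0.0697 -117.2
0.0468 153.9
0.0696 63.3
0.02 [array([0.5226, 0.1599, 0.02  ]), array([0.5661, 0.1388, 0.02  ]), array([0.5336, 0.0756, 0.02  ]), array([0.4907, 0.0966, 0.02  ])] [0.5283 0.1177 0.02  ]
0.0483 -25.9
0.0711 -117.2
0.0478 153.9
0.071 63.3
[0.49837876 0.05369    0.018     ]
6.55 [ 0.55279496 -0.1909219   0.33851788]
```

View pics/c6.png

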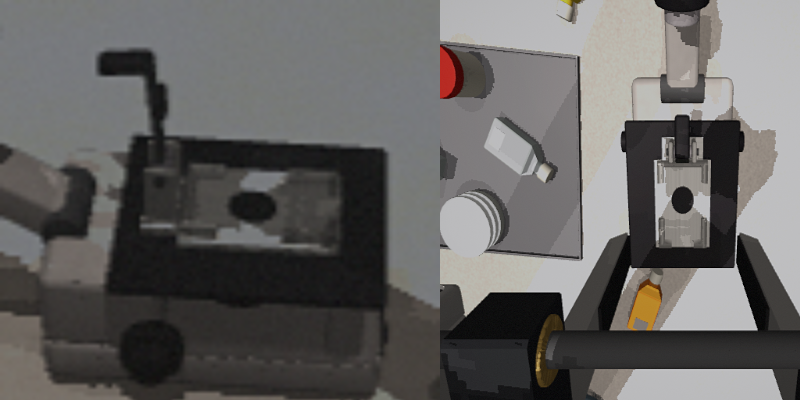

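The lever stays up past vertical in the side view. The flask centre is about (0.531, 0.117) with yaw 63.4°. I'll move above it and turn to its yaw.

Call:
{"method": "arm_command", "body": {"deltas": [[0,0,-1,0,-0.04,0,-1],[0,0,-2,0.002,-0.09,0,-1],[0,0,-3,0.004,-0.14,0.02,-1],[0,0,-4,0.007,-0.19,0.05,-1],[0,0,-5,0.01,-0.24,0.08,-1],[0,0,-6,0.012,-0.285,0.12,-1],[0,0,-7.04,0.0137,-0.303,0.14,-1],[0,0,-7.04,0.0137,-0.303,0.14,-1],[0,0,-7.04,0.0137,-0.303,0.14,-1],[0,0,-7.04,0.0137,-0.303,0.14,-1]]}}

```text
clock: 7.8
position: [0.5293, 0.1106, 0.2003]
tool_rot: [[0.448, 0.894, 0.002], [0.894, -0.448, -0.0], [0.001, 0.002, -1.0]]
ft_force: [-0.0, 0.6, 0.0]
width: 0.0942
```

```bash
python3 - <<'E'
from h import *
snap('wrist','w4'); o=ctrl.get_obs();print(o['joints'],o['position'],np.degrees(np.arctan2(o['tool_rot'][1,0],o['tool_rot'][0,0])),o['width'])
im=cv2.imread('pics/w4.png'); cv2.imwrite('pics/c7.png',cv2.resize(im[20:320,200:440],None,fx=2,fy=2))
E
```

```text
[-3.64515212e-03 -8.00355796e-03  1.84412641e+00 -4.57759016e-05
  1.30327883e+00  4.60741614e-01] [0.52919726 0.11065937 0.20021554] 63.39334185401087 0.09395211586097293
```

View pics/w4.png

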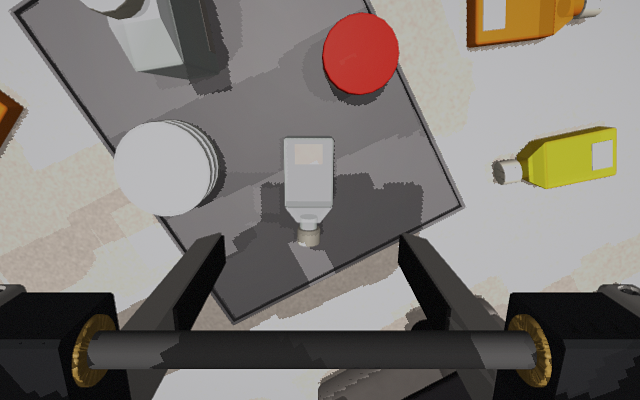

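View pics/c7.png

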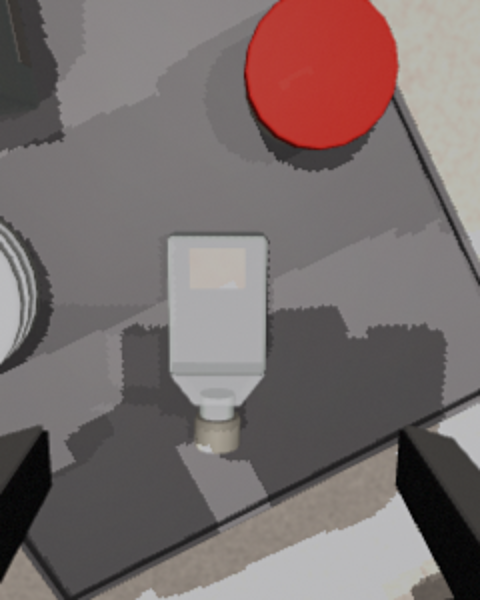

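```bash
python3 - <<'E'
from h import *
R=np.load('pics/w4.npz')['R'];p=np.load('pics/w4.npz')['p']
for z in(.027,.015):
    P=[toworld('wrist','w4',u,v,z=z) for u,v in [(284,137),(334,137),(332.8,207),(285.3,207)]]
    c=np.mean(P,0); b=(P[0]+P[1])/2; f=(P[2]+P[3])/2
    print(z,c,'yaw',np.degrees(np.arctan2(*(b-f)[1::-1])),np.linalg.norm(b-f),np.linalg.norm(P[0]-P[1]),np.linalg.norm(P[3]-P[2]),'tool',R.T@(c-p))
print('cap',toworld('wrist','w4',309,229,z=.03))
E
```

```text
0.027 [0.5311754  0.11770669 0.027     ] yaw 63.34303449372463 0.07150511993390492 0.048878427814245506 0.04898814748736766 tool [ 0.00697148 -0.00191423  0.17333514]
0.015 [0.53004395 0.1155534  0.015     ] yaw 63.34303449372466 0.07393902330105707 0.05054216000780256 0.05065561433771722 tool [ 0.00452789 -0.00198716  0.18533265]
cap [0.50475743 0.06521914 0.03      ]
```

Flask centre is confirmed at (0.531, 0.1175), yaw 63.3°, by both measurements. I'll descend and grip about 7 mm to the neck side of centre.

Call:
{"method": "arm_command", "body": {"deltas": [[0,0,0,0,-0.002,0.05,-1],[0,0,0,0,-0.002,0.1,-1],[0,0,0,0,-0.002,0.15,-1],[0,0,0,0,-0.002,0.18,-1],[0,0,0,0,-0.002,0.193,-1],[0,0,0,0,-0.002,0.193,-1],[0,0,0,0,-0.002,0.193,1],[0,0,0,0,-0.002,0.193,1],[0,0,0,0,-0.002,0.193,1],[0,0,0,0,-0.002,0.193,1],[0,0,0,0,-0.002,0.193,1],[0,0,0,0,-0.002,0.193,1]], "grip_force": 15}}

```text
clock: 9.35
position: [0.5265, 0.1124, 0.0061]
tool_rot: [[0.446, 0.895, 0.0], [0.895, -0.446, 0.0], [0.0, 0.0, -1.0]]
ft_force: [-1.1, -0.3, 0.7]
width: 0.0497
```

Call:
{"method": "arm_command", "body": {"deltas": [[0,0,0,0,0,-0.01,1],[0,0,0,0,0,-0.03,1],[0,0,0,0,0,-0.07,1],[0,0,0,0,0,-0.12,1],[0,0,0,0,0,-0.17,1],[0,0,0,0,0,-0.22,1],[0,0,0,0,0,-0.25,1],[0,0,0,0,0,-0.25,1],[0,0,0,0,0,-0.25,1]]}}

```text
clock: 10.48
position: [0.5255, 0.1124, 0.2543]
tool_rot: [[0.446, 0.895, -0.003], [0.895, -0.446, -0.0], [-0.001, -0.002, -1.0]]
ft_force: [0.4, -0.5, -0.6]
width: 0.05
```

```bash
python3 - <<'E'
from h import *
snap('wrist','w5'); snap('side','s5'); o=ctrl.get_obs();print(o['position'],np.degrees(np.arctan2(o['tool_rot'][1,0],o['tool_rot'][0,0])),o['width'],o['ft_force'])
a=cv2.imread('pics/s5.png')[130:330,220:380]
cv2.imwrite('pics/c8.png',np.hstack([cv2.imread('pics/w5.png')[:,100:520],cv2.resize(a,(320,400))]))
E
```

```text
[0.5252688  0.11233319 0.25360366] 63.51866733176039 0.049942737728993644 [-0.69164358  0.72053757 -0.42618145]
```

View pics/c8.png

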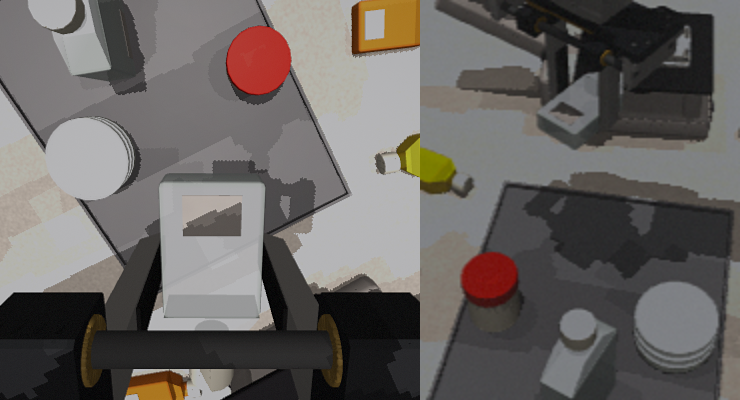

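```bash
python3 - <<'E'
from h import *
f=np.load('pics/w5.npz');R=f['R'];p=f['p']
t=lambda u,v,**k:R.T@(toworld('wrist','w5',u,v,**k)-p)
for u,v in [(270,195),(355,195),(313,250),(270,290),(355,290)]: print(u,v,t(u,v).round(4))
z=p[2]+.0209
for u,v in [(261,181),(365,181),(262,296),(363,296),(313,181),(313,296)]: print('edge',u,v,t(u,v,z=z).round(4))
im=cv2.imread('pics/w5.png'); cv2.imwrite('pics/c9.png',cv2.resize(im[165:325,245:380],None,fx=4,fy=3.5))
E
```

```text
270 195 [ 0.0366 -0.0185 -0.0223]
355 195 [ 0.036   0.0205 -0.0199]
313 250 [ 0.0089  0.0011 -0.0208]
270 290 [-0.0128 -0.0202 -0.0204]
355 290 [-0.0115  0.0217 -0.0227]
edge 261 181 [ 0.0428 -0.0225 -0.0209]
edge 365 181 [ 0.0428  0.0246 -0.021 ]
edge 262 296 [-0.0159 -0.0242 -0.0208]
edge 363 296 [-0.0158  0.0261 -0.0209]
edge 313 181 [ 0.0428  0.0011 -0.021 ]
edge 313 296 [-0.0159  0.0012 -0.0209]
```

View pics/c9.png

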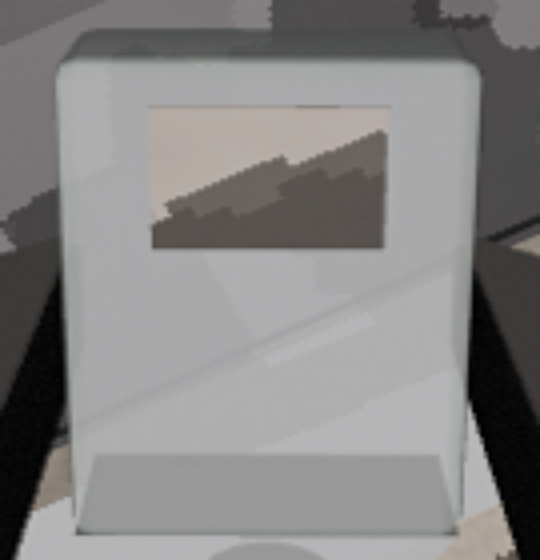

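```bash
python3 - <<'E'
from h import *
im=cv2.imread('pics/w3.png'); cv2.imwrite('pics/c10.png',cv2.resize(im[120:260,250:370],None,fx=5,fy=4.2,interpolation=2))
E
```

```text
(no output)
```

View pics/c10.png

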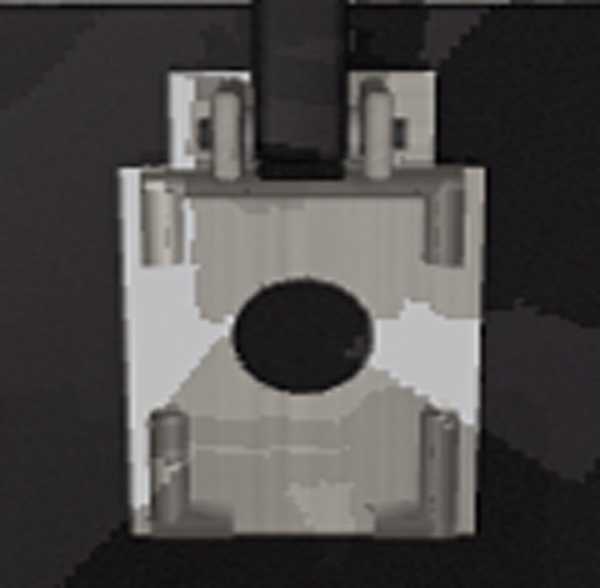

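```bash
python3 - <<'E'
from h import *
f=np.load('pics/w3.npz');R=f['R'];p=f['p']; print(p)
g=lambda u,v,z:toworld('wrist','w3',u/5+250,v/4.2+120,z=z)
c,s=np.cos(np.radians(7.3)),np.sin(np.radians(7.3)); N=np.array([.5167,-.1955])
def nf(P): d=P[:2]-N; return np.array([d@[c,s],d@[-s,c]]).round(4)
for n,u,v,z in [('rearwallL end',165,265,.118),('rearwallR end',443,265,.118),('frontL base',168,408,.11),('frontR base',440,408,.11),('frontL top?',168,432,.118),('hole',303,335,.11),
 ('plate RL',120,168,.11),('RR',487,168,.11),('FL',132,535,.11),('FR',475,535,.11)]:
    P=g(u,v,z); print(n,P.round(4),'nestframe',nf(P))
a=g(120,168,.11)-g(132,535,.11); b=g(487,168,.11)-g(475,535,.11); print(np.degrees(np.arctan2(a[1],a[0])),np.degrees(np.arctan2(b[1],b[0])))
# side and scene views: hole / plate centre check
for n,fn in(('side','s3'),('scene','sc2')): print(n,w2p(n,np.array([.5167,-.1955,.11])))
E
```

```text
[ 0.55196914 -0.19136194  0.33999568]
rearwallL end [ 0.5336 -0.1615  0.118 ] nestframe [0.0211 0.0316]
rearwallR end [ 0.5416 -0.2251  0.118 ] nestframe [ 0.0209 -0.0325]
frontL base [ 0.4899 -0.1662  0.11  ] nestframe [-0.0229  0.0325]
frontR base [ 0.498  -0.2313  0.11  ] nestframe [-0.0231 -0.0331]
frontL top? [ 0.4855 -0.1672  0.118 ] nestframe [-0.0273  0.032 ]
hole [ 0.5155 -0.1958  0.11  ] nestframe [-0.0012 -0.0002]
plate RL [ 0.5576 -0.148   0.11  ] nestframe [0.0466 0.0419]
RR [ 0.5681 -0.2321  0.11  ] nestframe [ 0.0464 -0.0428]
FL [ 0.4496 -0.1614  0.11  ] nestframe [-0.0622  0.0423]
FR [ 0.4601 -0.2456  0.11  ] nestframe [-0.0625 -0.0425]
7.088664841283026 7.119962487625554
side [331.98343881 151.17304292]
scene [281.44797503 238.89084028]
```

Nest centre refined to about (0.5157, −0.195), yaw 7.2°, with the camera bias cancelled between the two yaws. I'll carry the flask above the nest.

Call:
{"method": "arm_command", "body": {"deltas": [[0,0,0.6,-0.02,0.01,-0.01,1],[0,0,1.4,-0.055,0.025,-0.01,1],[0,0,2.2,-0.09,0.04,-0.01,1],[0,0,3.0,-0.125,0.055,-0.01,1],[0,0,3.8,-0.16,0.07,-0.01,1],[0,0,4.6,-0.195,0.085,-0.01,1],[0,0,5.4,-0.23,0.1,-0.01,1],[0,0,6.2,-0.26,0.112,-0.01,1],[0,0,6.8,-0.277,0.12,-0.01,1],[0,0,7.03,-0.2834,0.1223,-0.01,1],[0,0,7.03,-0.2834,0.1223,-0.01,1],[0,0,7.03,-0.2834,0.1223,-0.01,1]]}}

```text
clock: 12.08
position: [0.5095, -0.1951, 0.2656]
tool_rot: [[0.992, 0.128, -0.0], [0.128, -0.992, 0.0], [-0.0, -0.001, -1.0]]
ft_force: [-0.6, 0.6, 0.3]
width: 0.0499
```

```bash
python3 - <<'E'
from h import *
snap('wrist','w6'); snap('side','s6'); 
for i in range(4):
    o=ctrl.get_obs();print(o['position'],np.degrees(np.arctan2(o['tool_rot'][1,0],o['tool_rot'][0,0])),o['width'],o['ft_force'])
R=o['tool_rot'];print(R.round(4)); t=np.array([.5083,-.1959,.1131]); print('tool delta',R.T@(t-o['position']))
a=cv2.imread('pics/s6.png')[60:220,240:400]
cv2.imwrite('pics/c11.png',np.hstack([cv2.imread('pics/w6.png')[:,110:510],cv2.resize(a,(400,400))]))
E
```

```text
[ 0.5096161  -0.19508286  0.26589612] 7.363698798085158 0.04979735120525191 [-0.07801655 -0.15553919 -0.2644142 ]
[ 0.5096161  -0.19508286  0.26589612] 7.363698798085158 0.04979735120525191 [-0.07801655 -0.15553919 -0.2644142 ]
[ 0.5096161  -0.19508286  0.26589612] 7.363698798085158 0.04979735120525191 [-0.07801655 -0.15553919 -0.2644142 ]
[ 0.5096161  -0.19508286  0.26589612] 7.363698798085158 0.04979735120525191 [-0.07801655 -0.15553919 -0.2644142 ]
[[ 9.918e-01  1.282e-01 -0.000e+00]
 [ 1.282e-01 -9.918e-01  2.000e-04]
 [-0.000e+00 -2.000e-04 -1.000e+00]]
tool delta [-0.0014089   0.00066556  0.15279603]
```

View pics/c11.png

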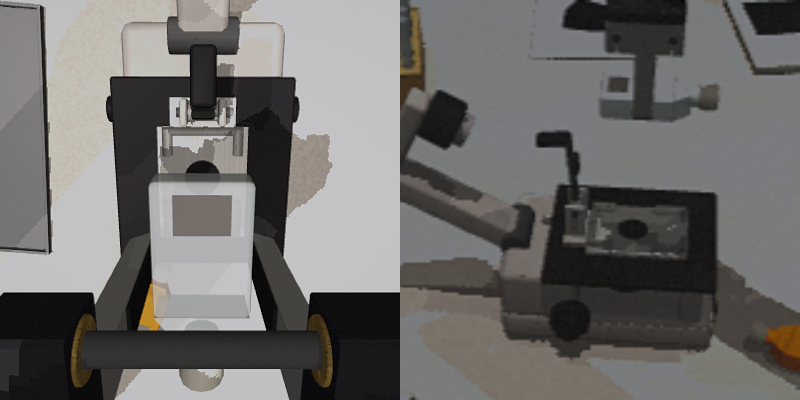

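Flask and nest hole both sit on column ~312, the lever is behind them and clear. I'll descend to just above the walls.

Call:
{"method": "arm_command", "body": {"deltas": [[0,0,0,-0.0014,0.0006,0.03,1],[0,0,0,-0.0014,0.0006,0.07,1],[0,0,0,-0.0014,0.0006,0.11,1],[0,0,0,-0.0014,0.0006,0.13,1],[0,0,0,-0.0014,0.0006,0.14,1],[0,0,0,-0.0014,0.0006,0.14,1],[0,0,0,-0.0014,0.0006,0.14,1]]}}

```text
clock: 13.05
position: [0.509, -0.197, 0.1273]
tool_rot: [[0.992, 0.127, 0.002], [0.127, -0.992, -0.001], [0.002, 0.001, -1.0]]
ft_force: [0.3, 0.6, -0.2]
width: 0.0499
```

```bash
python3 - <<'E'
from h import *
snap('wrist','w7'); snap('side','s7'); snap('scene','sc7')
o=ctrl.get_obs();print(o['position'],o['width'],o['ft_force'])
R=o['tool_rot']; t=np.array([.5083,-.1959,.1131]); print('tool delta',R.T@(t-o['position']))
a=cv2.imread('pics/s7.png')[110:190,280:380]; b=cv2.imread('pics/sc7.png')[200:280,230:330]
cv2.imwrite('pics/c12.png',np.hstack([cv2.resize(a,(400,320)),cv2.resize(b,(400,320))]))
E
```

```text
[ 0.50878811 -0.19698572  0.12702217] 0.050019107348624074 [ 0.61685124 -0.4256008   0.24706342]
tool delta [-0.00036644 -0.00115602  0.01392025]
```

View pics/c12.png

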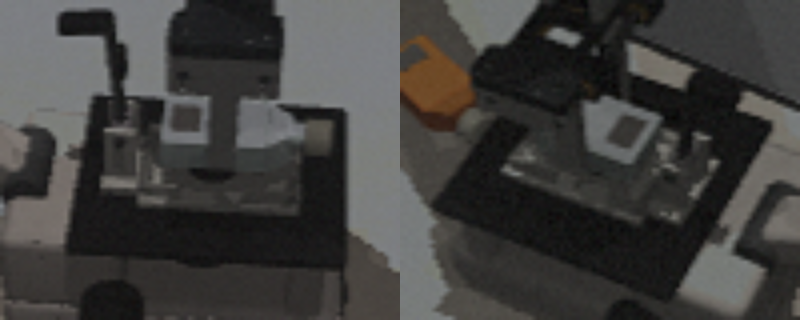

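View pics/w7.png

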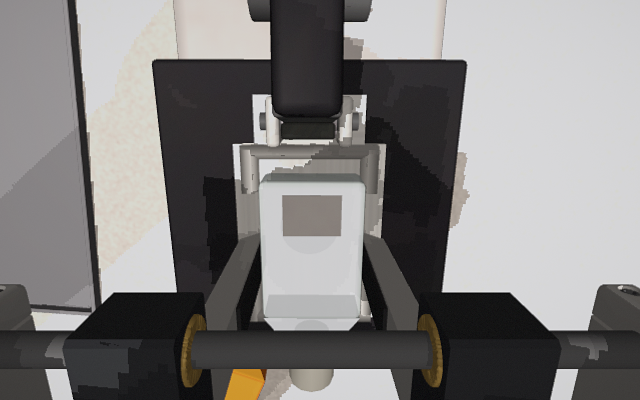

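```bash
python3 - <<'E'
from h import *
f=np.load('pics/w7.npz');R=f['R'];p=f['p']
t=lambda u,v,z:(R.T@(toworld('wrist','w7',u,v,z=z)-p)).round(4)
print('wall top outer/inner',t(312,146,.118),t(312,157,.118),'wall base inner',t(312,160,.11))
print('flask rear top',t(313,182,p[2]+.0209),'opening ends',t(250,192,.118),t(372,192,.118))
im=cv2.imread('pics/w7.png'); cv2.imwrite('pics/c13.png',cv2.resize(im[125:225,215:405],None,fx=4,fy=4,interpolation=2))
E
```

```text
wall top outer/inner [0.0549 0.0002 0.0094] [0.049  0.0002 0.0094] wall base inner [0.0461 0.0002 0.0174]
flask rear top [ 0.0424  0.0005 -0.0208] opening ends [ 0.0299 -0.0336  0.0093] [0.0299 0.0329 0.0094]
```

View pics/c13.png

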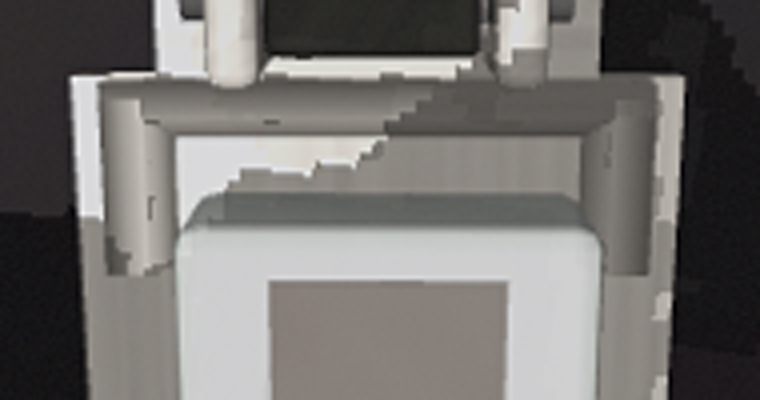

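Flask and nest agree within 1 mm both ways. I'll lower it slowly.

Call:
{"method": "arm_command", "body": {"deltas": [[0,0,0,0,-0.001,0.002,1],[0,0,0,0,-0.001,0.005,1],[0,0,0,0,-0.001,0.008,1],[0,0,0,0,-0.001,0.0105,1],[0,0,0,0,-0.001,0.012,1],[0,0,0,0,-0.001,0.0125,1],[0,0,0,0,-0.001,0.0125,1]]}}

```text
clock: 14.08
position: [0.5081, -0.1956, 0.1135]
tool_rot: [[0.992, 0.127, 0.0], [0.127, -0.992, 0.0], [0.0, -0.0, -1.0]]
ft_force: [-0.1, -0.1, -0.4]
width: 0.05
```

Call:
{"method": "arm_command", "body": {"deltas": [[0,0,0,0,0,0.0005,1],[0,0,0,0,0,0.001,1],[0,0,0,0,0,0.001,1]]}}

```text
clock: 14.45
position: [0.5082, -0.1957, 0.1131]
tool_rot: [[0.992, 0.127, 0.0], [0.127, -0.992, -0.0], [0.0, 0.0, -1.0]]
ft_force: [-2.1, 1.6, 4.4]
width: 0.0501
```

Contact shows as 4.4 N upward, so the flask is on the floor. I'll release and rise.

Call:
{"method": "arm_command", "body": {"deltas": [[0,0,0,0,0,0,0.1],[0,0,0,0,0,0,-0.3],[0,0,0,0,0,0,-0.6],[0,0,0,0,0,0,-0.6],[0,0,0,0,0,-0.02,-0.6],[0,0,0,0,0,-0.05,-0.6],[0,0,0,0,0,-0.09,-0.6],[0,0,0,0,0,-0.14,-0.6],[0,0,0,0,0,-0.18,-0.6],[0,0,0,0,0,-0.2,-0.6],[0,0,0,0,0,-0.2,-0.6]]}}

```text
clock: 15.82
position: [0.5085, -0.1959, 0.3132]
tool_rot: [[0.992, 0.127, 0.002], [0.127, -0.992, -0.001], [0.001, 0.001, -1.0]]
ft_force: [-0.2, 0.5, -0.5]
width: 0.0751
```

```bash
python3 - <<'E'
from h import *
snap('wrist','w8'); snap('side','s8')
o=ctrl.get_obs();print(o['clock'],o['position'],o['width'],o['ft_force'])
a=cv2.imread('pics/s8.png')[110:190,280:380]
cv2.imwrite('pics/c14.png',np.hstack([cv2.imread('pics/w8.png')[:300,150:470],cv2.resize(a,(400,300))]))
f=np.load('pics/w8.npz');R=f['R'];p=f['p']
E
```

```text
15.925 [ 0.50744973 -0.19522498  0.31032223] 0.07498876088660576 [-0.3361025   0.01099517 -0.60816494]
```

View pics/c14.png

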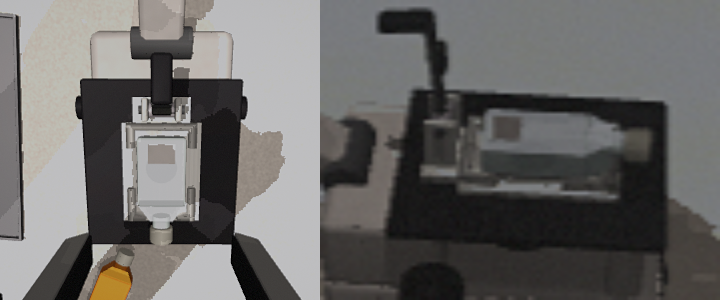

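```bash
python3 - <<'E'
from h import *
im=cv2.imread('pics/w8.png'); cv2.imwrite('pics/c15.png',cv2.resize(im[90:250,260:360],None,fx=6,fy=3.7,interpolation=2))
for u,v in [(295,145),(335,145),(312,145),(295,200),(335,200),(311,232),(311,245)]: print(u,v,toworld('wrist','w8',u,v).round(4))
E
```

```text
295 145 [ 0.5408 -0.1755  0.1333]
335 145 [ 0.5457 -0.2154  0.1319]
312 145 [ 0.5432 -0.1924  0.135 ]
295 200 [ 0.4844 -0.1821  0.135 ]
335 200 [ 0.4828 -0.2261  0.1095]
311 232 [ 0.4525 -0.2029  0.138 ]
311 245 [ 0.3807 -0.2123  0.0014]
```

View pics/c15.png

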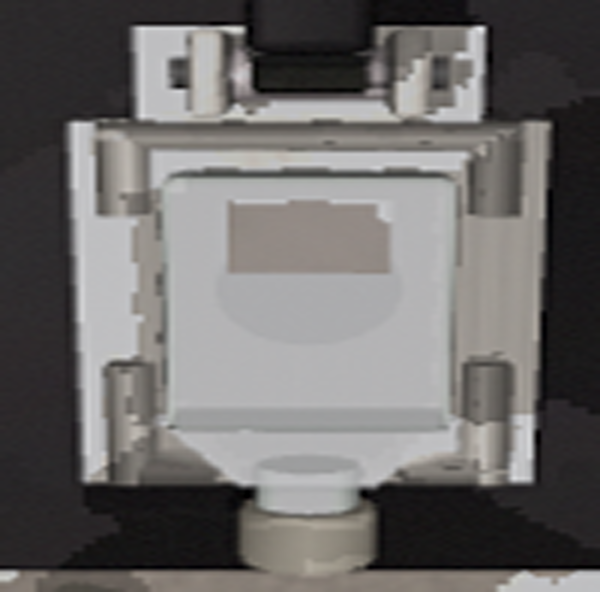

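The flask is seated: body top reads 0.134 as expected, and the neck is through the gap. Now I locate the lever grip for the close.

```bash
python3 - <<'E'
from h import *
N=np.array([.5157,-.195]);a=np.radians(7.2);c,s=np.cos(a),np.sin(a);H=N+.062*np.array([c,s])
def hf(P): d=P[:2]-H; return np.array([d@[c,s],d@[-s,c],P[2]-.142]).round(4)
for u,v in [(312,55),(312,62),(312,70),(312,80),(312,90),(312,95),(312,100),(302,70),(321,70)]: print('w',u,v,hf(toworld('wrist','w8',u,v)))
im=cv2.imread('pics/s8.png'); cv2.imwrite('pics/c16.png',cv2.resize(im[100:150,285:330],None,fx=12,fy=12,interpolation=2))
for A in(1.6,1.7,1.75):
  for q in[(-80,3),(-80,33),(-85.5,18),(-74.5,33)]:
    q=np.array(q)/1000;x=q[0]*np.cos(A)+q[1]*np.sin(A);z=-q[0]*np.sin(A)+q[1]*np.cos(A)
    P=np.array([*(H+x*np.array([c,s])),.142+z]); print(A,q,(x.round(4),z.round(4)),w2p('side',P).round(1),P.round(4))
E
```

```text
w 312 55 [ 0.0394 -0.0003  0.0812]
w 312 62 [ 0.0346 -0.0003  0.0829]
w 312 70 [ 0.0293 -0.0003  0.0833]
w 312 80 [ 0.0227 -0.0003  0.0817]
w 312 90 [ 0.0158 -0.0003  0.0844]
w 312 95 [ 0.0123 -0.0003  0.0845]
w 312 100 [ 0.0089 -0.0003  0.085 ]
w 302 70 [0.0293 0.0068 0.0826]
w 321 70 [ 0.0293 -0.0066  0.0829]
1.6 [-0.08   0.003] (np.float64(0.0053), np.float64(0.0799)) [307.4 115.1] [ 0.5825 -0.1866  0.2219]
1.6 [-0.08   0.033] (np.float64(0.0353), np.float64(0.079)) [295.8 114.8] [ 0.6123 -0.1828  0.221 ]
1.6 [-0.0855  0.018 ] (np.float64(0.0205), np.float64(0.0849)) [301.5 113.1] [ 0.5975 -0.1847  0.2269]
1.6 [-0.0745  0.033 ] (np.float64(0.0352), np.float64(0.0735)) [295.9 116.6] [ 0.6121 -0.1828  0.2155]
1.7 [-0.08   0.003] (np.float64(0.0133), np.float64(0.0789)) [304.3 115.3] [ 0.5904 -0.1856  0.2209]
1.7 [-0.08   0.033] (np.float64(0.043), np.float64(0.0751)) [292.9 115.9] [ 0.6199 -0.1818  0.2171]
1.7 [-0.0855  0.018 ] (np.float64(0.0289), np.float64(0.0825)) [298.3 113.8] [ 0.6058 -0.1836  0.2245]
1.7 [-0.0745  0.033 ] (np.float64(0.0423), np.float64(0.0696)) [293.2 117.7] [ 0.6192 -0.1819  0.2116]
1.75 [-0.08   0.003] (np.float64(0.0172), np.float64(0.0782)) [302.8 115.4] [ 0.5943 -0.1851  0.2202]
1.75 [-0.08   0.033] (np.float64(0.0467), np.float64(0.0728)) [291.5 116.6] [ 0.6236 -0.1814  0.2148]
1.75 [-0.0855  0.018 ] (np.float64(0.033), np.float64(0.0809)) [296.7 114.2] [ 0.6099 -0.1831  0.2229]
1.75 [-0.0745  0.033 ] (np.float64(0.0458), np.float64(0.0674)) [291.9 118.4] [ 0.6226 -0.1815  0.2094]
```

View pics/c16.png

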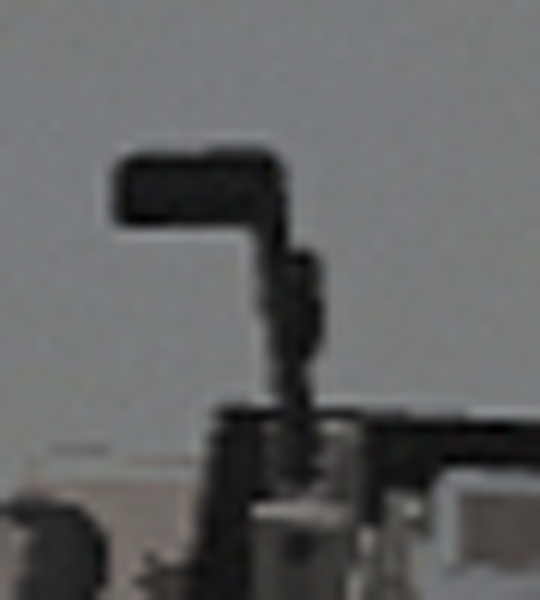

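The lever sits at about 1.67 rad, so the grip middle is near (0.603, −0.184, 0.220). I'll go over it, descend and pinch.

Call:
{"method": "arm_command", "body": {"deltas": [[0,0,0,0.04,0,0,-0.6],[0,0,0,0.08,0,0,-0.6],[0,0,0,0.0955,0,0.02,-0.6],[0,0,0,0.0955,0,0.06,-0.6],[0,0,0,0.0955,0,0.095,-0.6],[0,0,0,0.0955,0,0.1115,-0.6],[0,0,0,0.0955,0,0.1115,1],[0,0,0,0.0955,0,0.1115,1],[0,0,0,0.0955,0,0.1115,1],[0,0,0,0.0955,0,0.1115,1],[0,0,0,0.0955,0,0.1115,1],[0,0,0,0.0955,0,0.1115,1]], "grip_force": 10}}

```text
clock: 17.42
position: [0.6028, -0.1836, 0.2011]
tool_rot: [[0.992, 0.127, 0.0], [0.127, -0.992, -0.0], [0.0, 0.0, -1.0]]
ft_force: [-0.6, -0.5, 0.2]
width: 0.0186
```

Call:
{"method": "arm_command", "body": {"deltas": [[0,0,0,0,0,0,1],[0,0,0,0,0,0,1],[0,0,0,-0.0136,0,-0.0033,1],[0,0,0,-0.03,0,-0.0041,1],[0,0,0,-0.0462,0,-0.0017,1],[0,0,0,-0.0615,0,0.0039,1],[0,0,0,-0.0755,0,0.0125,1],[0,0,0,-0.0875,0,0.0236,1],[0,0,0,-0.097,0,0.037,1],[0,0,0,-0.097,0,0.037,1]]}}

```text
clock: 18.68
position: [0.5047, -0.1961, 0.1622]
tool_rot: [[0.992, 0.126, -0.004], [0.126, -0.992, -0.0], [-0.004, -0.0, -1.0]]
ft_force: [-1.5, -3.1, -1.8]
width: 0.0163
```

```bash
python3 - <<'E'
from h import *
snap('side','s9'); o=ctrl.get_obs();print(o['position'],o['width'],o['ft_force'])
a=cv2.imread('pics/s9.png')[100:190,280:380]
cv2.imwrite('pics/c17.png',cv2.resize(a,(700,580),interpolation=2))
E
```

```text
[ 0.5049322  -0.19603185  0.16247585] 0.015426360293789994 [-3.63009133 -3.50749872 -2.03134957]
```

View pics/c17.png

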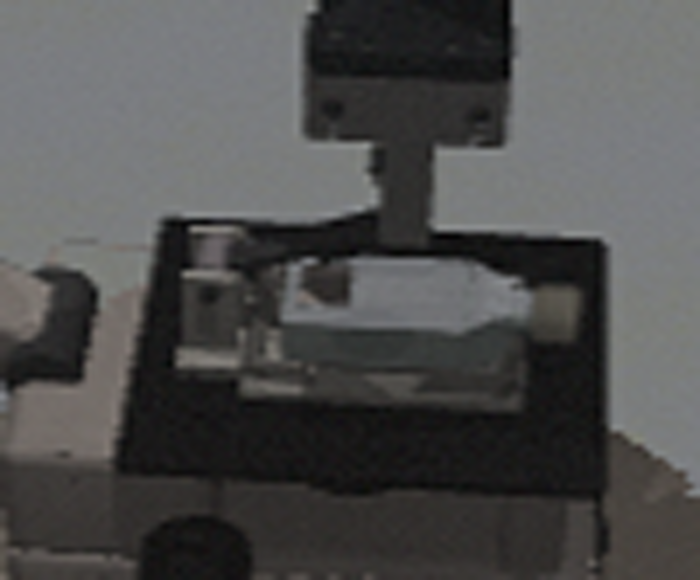

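Call:
{"method": "arm_command", "body": {"deltas": [[0,0,0,-0.003,0,0.006,1],[0,0,0,-0.0055,0,0.012,1],[0,0,0,-0.0075,0,0.017,1],[0,0,0,-0.0085,0,0.021,1],[0,0,0,-0.0085,0,0.021,1]]}}

```text
clock: 19.35
position: [0.4981, -0.1969, 0.1424]
tool_rot: [[0.992, 0.127, 0.0], [0.127, -0.992, -0.0], [0.0, 0.0, -1.0]]
ft_force: [0.1, -2.1, -1.6]
width: 0.0157
```

Call:
{"method": "arm_command", "body": {"deltas": [[0,0,0,0,0,0,0],[0,0,0,0,0,0,-0.3],[0,0,0,0,0,0,-0.3],[0,0,0,0,0,-0.03,-0.3],[0,0,0,0,0,-0.07,-0.3],[0,0,0,0,0,-0.09,-0.3],[0,0,0,0,0,-0.09,-0.3]]}}

```text
clock: 20.23
position: [0.4991, -0.1973, 0.2348]
tool_rot: [[0.992, 0.127, 0.003], [0.127, -0.992, -0.002], [0.003, 0.002, -1.0]]
ft_force: [0.6, 0.4, -0.2]
width: 0.0607
```

```bash
python3 - <<'E'
from h import *
snap('side','s10'); snap('wrist','w10'); o=ctrl.get_obs();print(o['position'],o['width'],o['ft_force'])
a=cv2.imread('pics/s10.png')[110:190,280:380]
cv2.imwrite('pics/c18.png',np.hstack([cv2.resize(a,(450,360),interpolation=2),cv2.imread('pics/w10.png')[:360,140:480]]))
N=np.array([.5157,-.195]);a=np.radians(7.2);c,s=np.cos(a),np.sin(a);H=N+.062*np.array([c,s])
def hf(P): d=P[:2]-H; return np.array([d@[c,s],d@[-s,c],P[2]-.142]).round(4)
for v in range(95,245,10): print(v,hf(toworld('wrist','w10',311,v)))
E
```

```text
[ 0.49774757 -0.19656482  0.23195598] 0.06119838665575412 [-0.32023808 -0.94686081 -0.31203317]
95 [0.002  0.0008 0.0069]
105 [-0.0049  0.0008  0.0041]
115 [-0.0119  0.0007  0.0046]
125 [-0.0189  0.0007  0.0061]
135 [-0.0261  0.0007  0.0065]
145 [-0.0334  0.0007  0.0066]
155 [-0.0406  0.0007  0.0077]
165 [-0.0477  0.0007  0.0093]
175 [-0.0551  0.0007  0.01  ]
185 [-0.0624  0.0007  0.0113]
195 [-0.0701  0.0007  0.0116]
205 [-0.0702  0.0007  0.0373]
215 [-0.0756  0.0007  0.0428]
225 [-0.1009  0.0006 -0.0078]
235 [-0.1101  0.0006 -0.009 ]
```

View pics/c18.png

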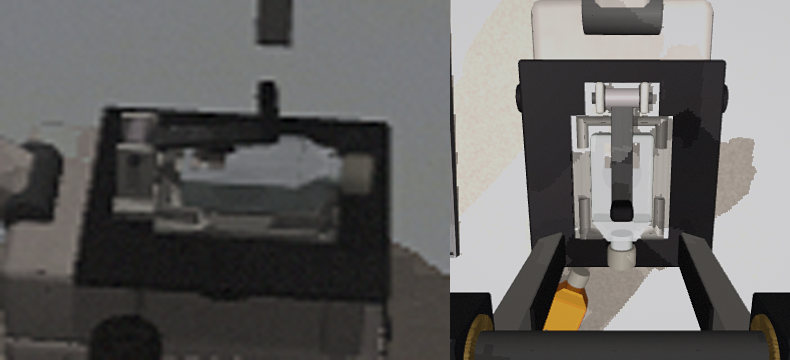

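The bar slope reads about 0.11 rad, so the lever lags a little as expected. I'll close the fingers and press the grip top down gently from above.

Call:
{"method": "arm_command", "body": {"deltas": [[0,0,0,0.001,0,0,1],[0,0,0,0.001,0,0,1],[0,0,0,0.001,0,0,1],[0,0,0,0.001,0,0,1],[0,0,0,0.001,0,0,1],[0,0,0,0.001,0,0.02,1],[0,0,0,0.001,0,0.038,1],[0,0,0,0.001,0,0.042,1],[0,0,0,0.001,0,0.042,1]]}}

```text
clock: 21.45
position: [0.4991, -0.1967, 0.1908]
tool_rot: [[0.992, 0.127, -0.0], [0.127, -0.992, 0.0], [-0.0, -0.0, -1.0]]
ft_force: [0.7, -0.6, 0.3]
width: 0.0004
```

Call:
{"method": "arm_command", "body": {"deltas": [[0,0,0,0,0,0.003,1],[0,0,0,0,0,0.006,1],[0,0,0,-0.0005,0,0.009,1],[0,0,0,-0.001,0,0.012,1],[0,0,0,-0.001,0,0.014,1],[0,0,0,-0.001,0,0.0155,1],[0,0,0,-0.001,0,0.0155,1]]}}

```text
clock: 22.32
position: [0.4982, -0.1968, 0.1753]
tool_rot: [[0.992, 0.127, 0.0], [0.127, -0.992, 0.0], [0.0, -0.0, -1.0]]
ft_force: [-0.2, -0.0, 0.4]
width: 0.0006
```

Call:
{"method": "arm_command", "body": {"deltas": [[0,0,0,0,0,0.0005,1],[0,0,0,0,0,0.001,1],[0,0,0,0,0,0.0015,1],[0,0,0,0,0,0.0015,1]]}}

```text
clock: 22.82
position: [0.4983, -0.1969, 0.1752]
tool_rot: [[0.992, 0.127, 0.0], [0.127, -0.992, -0.0], [0.0, 0.0, -1.0]]
ft_force: [-2.8, 1.4, 6.6]
width: 0.0007
```

It stops firmly at 0.175, the expected grip top at joint 0, with 6.6 N. I'll retreat and check.

Call:
{"method": "arm_command", "body": {"deltas": [[0,0,0,0,0,-0.005,1],[0,0,0,0,0,-0.03,1],[0,0,0,0,0,-0.06,1],[0,0,0,0,0,-0.1,1],[0,0,0,0,0,-0.13,1],[0,0,0,0,0,-0.13,1],[0,0,0,0,0,-0.13,1],[0,0,0,0,0,-0.13,1]]}}

```text
clock: 23.82
position: [0.4974, -0.1964, 0.3018]
tool_rot: [[0.992, 0.127, -0.003], [0.127, -0.992, 0.002], [-0.003, -0.002, -1.0]]
ft_force: [0.8, -0.6, -0.1]
width: 0.0003
```

```bash
python3 - <<'E'
from h import *
snap('side','s11'); snap('wrist','w11'); o=ctrl.get_obs();print(o['clock'],o['position'],o['ft_force'])
a=cv2.imread('pics/s11.png')[110:190,280:380]
cv2.imwrite('pics/c19.png',np.hstack([cv2.resize(a,(400,360),interpolation=2),cv2.resize(cv2.imread('pics/w11.png')[60:240,210:410],(400,360),interpolation=2)]))
N=np.array([.5157,-.195]);a=np.radians(7.2);c,s=np.cos(a),np.sin(a);H=N+.062*np.array([c,s])
def hf(P): d=P[:2]-H; return np.array([d@[c,s],d@[-s,c],P[2]-.142]).round(4)
d=np.load('pics/w11.npz')['d']
Q=[hf(toworld('wrist','w11',u,v)) for v in range(80,240,2) for u in (308,311,314)]
Q=np.array([q for q in Q if -.068<q[0]<-.012 and q[2]>-.003]); k=np.polyfit(Q[:,0],Q[:,2],1); print('bar slope',k,len(Q))
for n,(u,v) in {'big':(296,320),'jar':(256,267),'dish':(348,285)}.items(): print(n,toworld('side','s1',u,v).round(3),toworld('side','s11',u,v).round(3))
E
```

```text
23.925 [ 0.49770849 -0.19657527  0.30244265] [ 0.30040584 -1.1925475  -0.76153842]
bar slope [0.00594318 0.00310775] 89
big [0.488 0.32  0.12 ] [0.488 0.321 0.121]
jar [0.611 0.193 0.074] [0.611 0.193 0.074]
dish [0.41 0.18 0.05] [0.41  0.18  0.049]
```

View pics/c19.png

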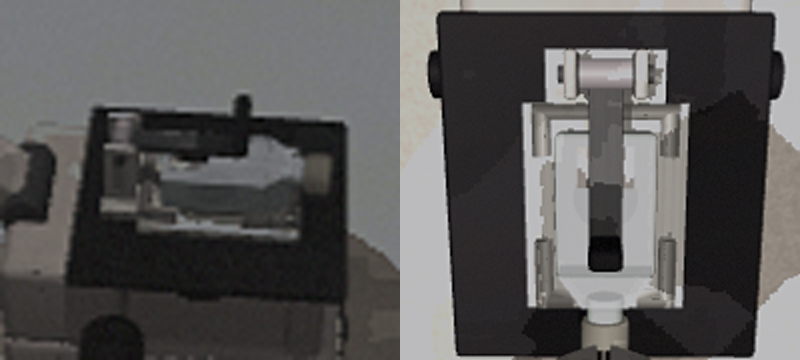

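Bar slope is 0.006 rad, level. The flask sits in the nest with its neck out at the front, the arm is clear, and the bystanders read the same as before. Handing in.

```bash
python3 -c "
from bench import ctrl
print(ctrl.hand_in())"
```

```text
the job is handed in; nothing more can be done
None
```

The small clear flask is loaded in the microscope nest with the clamp lever down on it, and the job is handed in. It took about 24 s of the 72 s allowed, and no verdict is reported.

**What I did:**
- I swung the lever up to about 1.67 rad, estimated from the side view. That is just short of the 1.75 rad stop, but above the required 1.4.
- I picked the flask from the tray and lowered it into the nest until it touched the floor, at about 4 N.
- I swung the lever down. After the pinched swing it was still about 0.11 rad up, so I pressed the grip from above with closed fingers until it stopped at 6.6 N.

**Last checks:**
- **Lever:** the bar is level (measured slope 0.006 rad), and the fingers stopped at 0.175 m, the height expected at joint 0.
- **Flask:** its top read about 0.134 m after placing, as expected for a seated flask. The final pictures show the neck out at the front, but I did not measure its final position or tilt numerically.
- **Bystanders:** the big flask, jar and dishes read within about 1 mm of where they started.
- **Arm:** well clear at z = 0.30 m.

No final check failed. The only disagreement was about 1 mm between the nest measurements taken at two camera yaws. I averaged that out before placing.

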